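# Lock the lunch box lid and send it into the bay

### The job

Lock the lid of the food box by flipping its four orange side clips down, one after another, until each lies flat against the side of the box. Then push the box along the rollers, without lifting it off them, until it is fully home against the red end stop under the wire shelf. Leave the jar, the bowl and the bottle where they stand.

Things in the scene. Friction and masses are not known exactly. Their poses are not given: they have to be found in the camera images.
- food_box: White food box, teal snap-lock lid, an orange clip at the middle of each side; loose on the rollers, 0.65 to 0.95 kg. Origin: centre of its underside; x along the track to the bay, z up. Tub 100 (x) by 140 (y) mm, lid 104 by 144, lid top at z = 80. Clip hinges at z = 70 mm, 54 mm from the centre on the x sides, 74 mm on the y sides. It starts near the track's back lip, at track x = -109 to -90 mm.
- track: Fixed roller track. Origin: on the counter under its middle; x along it, away from the robot, to the bay; z up. Grey rollers 24 mm thick from x = -160 to 160 mm, tops at z = 45; the box takes about 4 N to push along and stops when let go. Side guides: inner faces at y = +-75 mm, 14 mm above roller tops. Low back lip at x = -160 mm, 12 mm above roller tops.
- end_stop (a point): Middle of the face of the bay's red end stop, at roller-top height: track x = 160, z = 45 mm. The stop rises 20 mm above the roller tops, lower than the clips. The box, 50 mm from its centre to its end, is home with its centre at track x = 110 mm.
- shelf_front (a point): Middle of the front edge of the wire shelf over the bay, at its underside: track x = 40, z = 196 mm. Steel wires 5 to 8 mm thick, top at z = 204, spanning x = 40 to 194 and y = -119 to 119 mm, on two 14 mm posts behind the stop at x = 190, y = +-105 mm. Open below at front and sides; with the box home its near end lies at track x = 60 mm, under the shelf.
- clip_far_hinge (a point): Middle of the hinge line of the clip on the box's +x side; axes as the box. The hinge runs level along that side. The clip is a flat flap 60 mm wide along the side, 42 mm from hinge to free edge, 4 mm thick; hanging down, its outer face is 4 mm outside the hinge line.
- clip_left_hinge (a point): Middle of the hinge line of the clip on the box's +y side; axes as the box. The hinge runs level along that side. The clip is a flat flap 60 mm wide along the side, 42 mm from hinge to free edge, 4 mm thick; hanging down, its outer face is 4 mm outside the hinge line.
- clip_near_hinge (a point): Middle of the hinge line of the clip on the box's -x side; axes as the box. The hinge runs level along that side. The clip is a flat flap 60 mm wide along the side, 42 mm from hinge to free edge, 4 mm thick; hanging down, its outer face is 4 mm outside the hinge line.
- clip_right_hinge (a point): Middle of the hinge line of the clip on the box's -y side; axes as the box. The hinge runs level along that side. The clip is a flat flap 60 mm wide along the side, 42 mm from hinge to free edge, 4 mm thick; hanging down, its outer face is 4 mm outside the hinge line.
- clip_far (a joint): Angle of the orange clip on the box's +x side: 0 = hanging straight down flat against the side (locked), 1.57 = sticking straight out, 2.3 = fully raised. Its hinge rubs (about 0.05 N m), so it stays where it is left.
- clip_left (a joint): Angle of the orange clip on the box's +y side: 0 = hanging straight down flat against the side (locked), 1.57 = sticking straight out, 2.3 = fully raised. Its hinge rubs (about 0.05 N m), so it stays where it is left.
- clip_near (a joint): Angle of the orange clip on the box's -x side: 0 = hanging straight down flat against the side (locked), 1.57 = sticking straight out, 2.3 = fully raised. Its hinge rubs (about 0.05 N m), so it stays where it is left.
- clip_right (a joint): Angle of the orange clip on the box's -y side: 0 = hanging straight down flat against the side (locked), 1.57 = sticking straight out, 2.3 = fully raised. Its hinge rubs (about 0.05 N m), so it stays where it is left.
- spice_jar: Amber spice jar with red cap, 56 mm across, 100 mm tall, standing beside the track. Origin: centre of its underside.
- red_bowl: Red plastic bowl, 120 mm across the rim, 55 mm tall, standing beside the track. Origin: centre of its underside.
- sauce_bottle: Green sauce bottle with white cap, 54 mm across, 150 mm tall, standing beside the track. Origin: centre of its underside.
There are look-alikes about, which are no part of the job. Of the things that look like the food_box, the smallest one is meant.

How it is judged (in metres and radians):
On the way, in this order (a step that is already met when the one before it is completed fails the run):
1. all four clips are down flat against the box while it is still short of the end stop (value of joint each of clip_far, clip_left, clip_near, clip_right below 0.15 rad), for 0.2 s.
2. the box is home against the end stop (x of food_box in the frame of track above 0.098 m and angle between food_box's own z axis and vertical below 0.06 rad and angle between the x axis of food_box and the x axis of track, either way round below 0.12 rad), for 0.2 s.
At the end, for the whole second after the job is handed in: All four clips hang within 0.15 rad of straight down, and the box rests level on the rollers, square to the track (within 0.12 rad), within 12 mm of the end stop, at rest (all of step 1 and all of step 2 and linear speed of food_box below 0.02 m/s); the robot touches nothing.
It fails at once if the spice jar was moved more than 30 mm or tipped (distance of spice_jar from where it was at the start of the episode above 0.03 m or angle between spice_jar's own z axis and vertical above 0.4 rad).
It fails at once if the red bowl was moved more than 30 mm or tipped (distance of red_bowl from where it was at the start of the episode above 0.03 m or angle between red_bowl's own z axis and vertical above 0.4 rad).
It fails at once if the sauce bottle was moved more than 30 mm or tipped (distance of sauce_bottle from where it was at the start of the episode above 0.03 m or angle between sauce_bottle's own z axis and vertical above 0.4 rad).
It fails at once if the box was lifted off the rollers or tipped over (z of food_box in the frame of track above 0.075 m or angle between food_box's own z axis and vertical above 0.35 rad).
It also fails if it takes over 72 s, if anything falls off the work surface, if the arm or the gripper's body presses on something with over 40 N, if the wrist force passes 120 N, or if a joint passes its speed limit or range.

### The arm

A 7-joint arm with a two-finger parallel gripper is mounted at the origin on the work surface. World frame = base frame: x ahead of the robot, y to its left, z up, the work surface at z = 0. Lengths are in m, angles in degrees, forces in N, time in s.
With the tool pointing down it reaches from about 0.425 to 0.95 m from the base axis. Payload 16.7 kg.
Tool frame: the origin (TCP) lies at the very end of the fingers, on their centre line; the grasp point (between the pads) lies 19 mm behind it; z points along the fingers, y is the line along which they close (so a half turn about z gives the same grasp; the last joint's range is limited). The gripper opens to 94 mm and grips with 3 to 60 N. Pads are 16 mm wide; open, the fingers measure 119 mm over their backs; the gripper's body (75 mm by 177 mm) begins 78 mm behind the grasp point.
Start: joints at [66.377, 24.414, 4.234, 92.017, -1.954, 63.644, -3.845], TCP at [0.175, -0.652, 0.205] pointing down, gripper open.
Joint ranges: [-163.25, 163.25], [-28.42, 122.38], [-70.27, 78.77], [12.13, 141.07], [-58.53, 238.53], [9.26, 117.41], [-156.51, 156.51]. Speed limits (degrees/s): [108.29, 108.29, 136.94, 136.94, 172.46, 172.46, 172.46].

### API

Orientations are given as a 3x3 rotation matrix whose columns are the frame's x, y, z axes.
In Python, from cell import r gives the robot as it stands.
- The arm moves only by the shell command python3 -m jog 'ROWS' [FORCE]. ROWS is JSON, a list of rows, each an object with "gripper": the opening, from 0 (shut) to 1 (fully open); "slide": the shift along the tool's x, y, z in units of 50 mm (1.0 is 50 mm), a list of three; "angular": the turn, a rotation vector about the tool's x, y, z in units of 5 degrees (1.0 is 5 degrees), a list of three. A call has 1 to 20 rows; each row is the pose to reach, as a shift and turn from the pose commanded when the call began, along the tool's axes at that moment; what a row does not reach only later rows make up. A row lasts 1/10 s, in which the tool goes at most 50 mm and 8.59 degrees, less where a joint would pass 70% of its speed; a pose out of reach is approached as far as the arm can. A call with a gripper value outside its range is refused whole. The fingers move at their own pace and stop on an object; FORCE is the grip in N (left out, the last holds). Time passes only in rows, so rows that repeat a pose let the fingers close. It gives the time, the measured TCP pose, the force, the opening and the grip force at its end, in the units of the state.
- r.sense(): the state, without advancing time (a new reading comes with each control period).
- r.get_image(name): name is "scene" or "top" or "wrist"; returns the picture (400x640x3 uint8, red, green, blue); there is no depth.
- r.calibration(name): a dict with "mtx" (3x3 intrinsics, pixels), "D" ([k1, k2, p1, p2, k3] as OpenCV has them; the pictures are not rectified), "camera_from_world" (4x4, takes a point from world to camera coordinates). Camera axes: x right, y up, looking along -z (the intrinsics and any distortion apply to the point x, -y, -z); pixel columns grow to the right and rows downward; lengths in m; the calibration is good to about 2 mm. A picture is of the moment at which its call begins: read the wrist's pose just before it. calibration takes no time and is no camera call; for the wrist camera it gives the pose at the moment of the call.
- r.close_job(): hands the job in; it is judged then, once.
The state is a dict: "clock": time; "joint_pos": joint angles; "qvel": joint speeds; "tau": joint torques, N m; "ee_pos": TCP position; "tool_rot": TCP orientation; "force": force on the tool from outside, world axes, zero at the start; "torque": the same for the moment, N m; "opening": finger opening in m; "grip_force": force on a finger pad.
Only numpy, scipy, OpenCV 4.12 (cv2) and the standard library are available. Lean on these libraries where they do the work, as an engineer would, in place of code of your own. Each camera call takes 0.05 s, during which the arm holds its last target. There are 200 camera calls.

## Working session

There is one attempt and no reset: what is moved stays moved. The work goes in short steps, Python scripts to look and compute and a shell command to move; the robot and the scene stay as the last step left them, time stands still between calls to the robot, and variables do not carry over. Pictures are saved under pics/ and viewed, at most 10 in all, crops included, and the job is handed in when it is done.

```bash
ls; mkdir -p pics
python3 - <<'E'
from cell import r
import cv2,numpy as np
s=r.sense();print(s['clock'],s['ee_pos'],np.round(s['tool_rot'],3).tolist(),s['force'],s['opening'])
for n in('scene','top'):
    im=r.get_image(n);cv2.imwrite(f'pics/{n}0.png',im[:,:,::-1])
    c=r.calibration(n);print(n,np.round(c['mtx'],1).tolist(),np.round(c['D'],3),np.round(c['camera_from_world'],3).tolist())
E
```

```text
pics
0.0 [ 0.17522391 -0.65141448  0.20478577] [[0.966, 0.26, -0.0], [0.26, -0.966, 0.001], [-0.0, -0.001, -1.0]] [-0.21396026 -0.58319851 -0.15836754] 0.09438164138324989
scene [[439.0, 0.0, 315.2], [0.0, 439.0, 201.9], [0.0, 0.0, 1.0]] [-0.042  0.     0.     0.     0.   ] [[-0.732, 0.681, -0.008, 0.375], [-0.444, -0.468, 0.764, 0.156], [0.517, 0.563, 0.645, -1.528], [0.0, 0.0, 0.0, 1.0]]
top [[361.0, 0.0, 317.9], [0.0, 361.0, 200.4], [0.0, 0.0, 1.0]] [-0.063  0.     0.     0.     0.   ] [[0.005, -1.0, 0.025, 0.008], [0.991, 0.009, 0.131, -0.554], [-0.131, 0.024, 0.991, -1.095], [0.0, 0.0, 0.0, 1.0]]
```

View pics/top0.png

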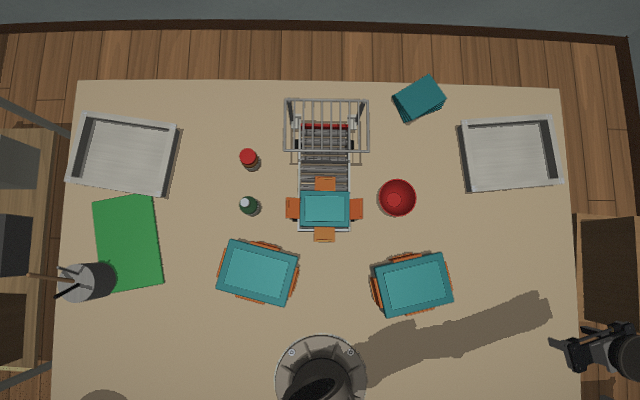

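View pics/scene0.png

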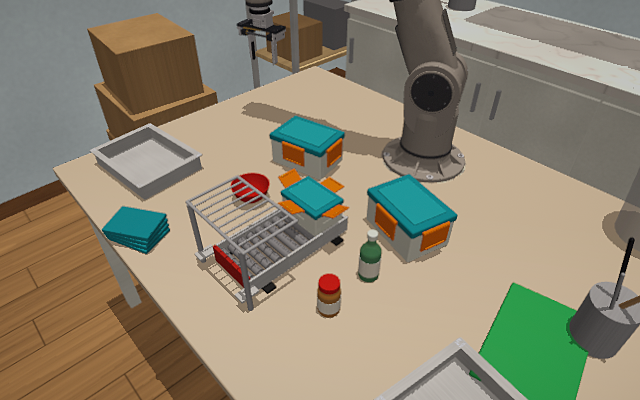

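Candidates for the food box, in top-image pixels: teal-lid box on the track (325,209), left box (258,272), right box (412,285), and a stack of teal things (419,98). The one on the rollers is the smallest and has raised clips, so I take that one. I'll check it in a close crop and measure it.

```bash
cat > h.py <<'E'
import numpy as np,cv2
from cell import r
def ray(n,uv,z):
    c=r.calibration(n);T=np.array(c['camera_from_world'])
    p=cv2.undistortPoints(np.array(uv,float).reshape(-1,1,2),np.array(c['mtx']),np.array(c['D'])).reshape(-1,2)
    d=np.c_[p[:,0],-p[:,1],-np.ones(len(p))]@T[:3,:3]
    o=-T[:3,:3].T@T[:3,3]
    return o+d*((z-o[2])/d[:,2])[:,None]
def proj(n,P):
    c=r.calibration(n);T=np.array(c['camera_from_world'])
    q=np.atleast_2d(P)@T[:3,:3].T+T[:3,3];q=q*[1,-1,-1]
    return cv2.projectPoints(q,np.zeros(3),np.zeros(3),np.array(c['mtx']),np.array(c['D']))[0].reshape(-1,2)
E
python3 - <<'E'
from h import *
im=cv2.imread('pics/top0.png')
hsv=cv2.cvtColor(im,cv2.COLOR_BGR2HSV)
m=cv2.inRange(hsv,(80,100,60),(100,255,255))
n,l,st,ce=cv2.connectedComponentsWithStats(m)
for i in range(1,n):
    if st[i,4]<200: continue
    ct=max(cv2.findContours((l==i).astype(np.uint8),0,2)[0],key=cv2.contourArea)
    P=ray('top',ct.reshape(-1,2),0.125)[:,:2]
    print(ce[i],st[i],cv2.minAreaRect((P*1000).astype(np.float32)))
for uv,z in [((249,157),.1),((249,204),.15),((397,197),.055)]: print(uv,ray('top',[uv],z))
c=cv2.resize(im[85:250,275:380],None,fx=4.5/1.25,fy=4.5/1.25,interpolation=cv2.INTER_CUBIC)
s=cv2.imread('pics/scene0.png')[160:320,180:360];s=cv2.resize(s,(668,594)[0:2] and (400,356),interpolation=cv2.INTER_CUBIC)
H=max(c.shape[0],s.shape[0]);o=np.zeros((H,c.shape[1]+s.shape[1],3),np.uint8);o[:c.shape[0],:c.shape[1]]=c;o[:s.shape[0],c.shape[1]:]=s
print(o.shape);cv2.imwrite('pics/crop1.png',o)
E
```

```text
[420.07429421  97.62109955] [ 395   74   51   48 1346] ((853.2461547851562, -291.13623046875), (110.1054458618164, 154.98843383789062), 32.557979583740234)
[324.27658338 208.25566531] [ 300  191   49   36 1721] ((519.0316162109375, -3.6106796264648438), (101.5112533569336, 139.10003662109375), 0.5398907661437988)
[256.44417541 272.48210923] [ 216  239   82   68 3717] ((336.76446533203125, 186.45626831054688), (201.37216186523438, 145.14942932128906), 75.50115203857422)
[413.46871508 284.45167598] [ 375  253   79   65 3580] ((304.7468566894531, -259.66094970703125), (145.0441436767578, 201.50955200195312), 12.924921989440918)
(249, 157) [[0.67486575 0.2211554  0.1       ]]
(249, 204) [[0.52700323 0.208291   0.15      ]]
(397, 197) [[ 0.5642197 -0.233261   0.055    ]]
(594, 778, 3)
```

View pics/crop1.png

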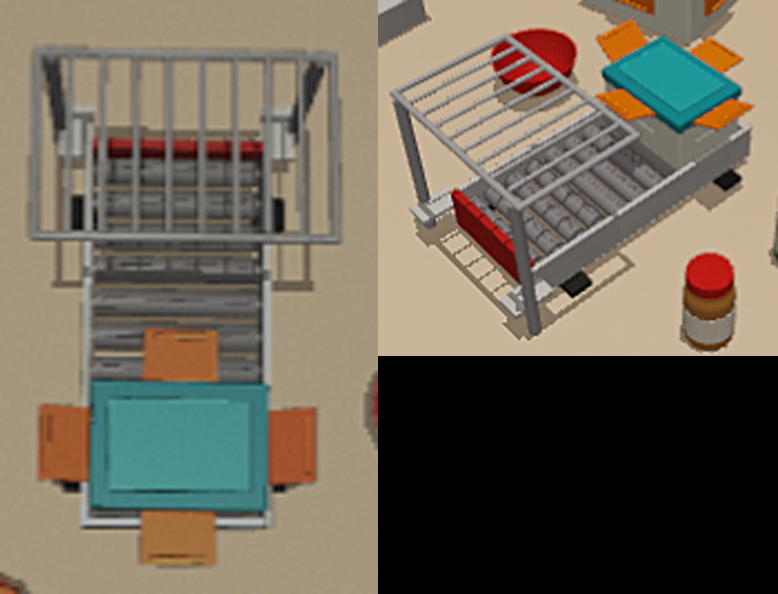

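The box on the track is confirmed: all four clips are raised, and the lid centre is at top pixel (324,208). The shelf front edge is at row ~151 and the stop's front edge at row ~128.

Run:
```python
from h import *
f=lambda x,y:(275+(x+.5)/3.6-.5,85+(y+.5)/3.6-.5)
np.set_printoptions(precision=4,suppress=True)
for nm,a,z in [('stop L',(94,158),.065),('stop R',(263,158),.065),('shelfL',(32,237),.2),('shelfR',(340,240),.2),('guideLtop',(90,250),.059),('guideLbot',(83,515),.059),('guideRtop',(268,250),.059),('guideRbot',(270,515),.059),('lipL',(83,526),.057),('lipR',(270,526),.057),
 ('far',(181,330),.14),('near',(177,565),.14),('left',(39,443),.14),('right',(317,445),.14)]: print(nm,ray('top',[f(*a)],z)[0])
```

```text
stop L [0.7772 0.0681 0.065 ]
stop R [ 0.7793 -0.0796  0.065 ]
shelfL [0.6686 0.1107 0.2   ]
shelfR [ 0.6692 -0.1233  0.2   ]
guideLtop [0.6962 0.0707 0.059 ]
guideLbot [0.4668 0.0738 0.059 ]
guideRtop [ 0.6981 -0.0841  0.059 ]
guideRbot [ 0.4678 -0.0843  0.059 ]
lipL [0.4576 0.0738 0.057 ]
lipR [ 0.4586 -0.0845  0.057 ]
far [ 0.6101 -0.0049  0.14  ]
near [ 0.4239 -0.0023  0.14  ]
left [0.5186 0.1065 0.14  ]
right [ 0.5188 -0.1128  0.14  ]
```

```bash
python3 -m jog '[{"gripper":0,"slide":[0.3,-0.3,0],"angular":[0,0,0.3]},{"gripper":0,"slide":[0.9,-0.8,0],"angular":[0,0,0.6]},{"gripper":0,"slide":[1.5,-1.4,0],"angular":[0,0,1]},{"gripper":0,"slide":[2.2,-2.0,0],"angular":[0,0,1.4]},{"gripper":0,"slide":[2.8,-2.6,0],"angular":[0,0,1.8]},{"gripper":0,"slide":[3.4,-3.2,0],"angular":[0,0,2.1]},{"gripper":0,"slide":[4.1,-3.8,0],"angular":[0,0,2.4]},{"gripper":0,"slide":[4.7,-4.4,0],"angular":[0,0,2.7]},{"gripper":0,"slide":[5.4,-5.0,0],"angular":[0,0,3]},{"gripper":0,"slide":[6.0,-5.6,0],"angular":[0,0,3]},{"gripper":0,"slide":[6.7,-6.2,0],"angular":[0,0,3]},{"gripper":0,"slide":[7.3,-6.8,0],"angular":[0,0,3]},{"gripper":0,"slide":[8.0,-7.3,0],"angular":[0,0,3]},{"gripper":0,"slide":[8.6,-7.9,0],"angular":[0,0,3]},{"gripper":0,"slide":[9.1,-8.3,0],"angular":[0,0,3]},{"gripper":0,"slide":[9.4,-8.5,0],"angular":[0,0,3]},{"gripper":0,"slide":[9.4,-8.5,0],"angular":[0,0,3]},{"gripper":0,"slide":[9.4,-8.5,0],"angular":[0,0,3]}]'
```

```text
clock: 1.9
ee_pos: [0.5183, -0.1196, 0.2051]
tool_rot: [[1.0, 0.001, -0.001], [0.001, -1.0, 0.0], [-0.001, -0.0, -1.0]]
force: [-0.6, -1.0, -0.5]
opening: 0.0004
grip_force: 0.0
```

```bash
python3 -m jog '[{"gripper":0,"slide":[0,-0.2,0.2],"angular":[0,0,0]},{"gripper":0,"slide":[0,-0.4,0.6],"angular":[0,0,0]},{"gripper":0,"slide":[0,-0.4,1.0],"angular":[0,0,0]},{"gripper":0,"slide":[0,-0.4,1.2],"angular":[0,0,0]},{"gripper":0,"slide":[0,-0.4,1.4],"angular":[0,0,0]},{"gripper":0,"slide":[0,-0.4,1.6],"angular":[0,0,0]},{"gripper":0,"slide":[0,-0.4,1.8],"angular":[0,0,0]},{"gripper":0,"slide":[0,-0.4,2.0],"angular":[0,0,0]},{"gripper":0,"slide":[0,-0.4,2.2],"angular":[0,0,0]},{"gripper":0,"slide":[0,-0.4,2.4],"angular":[0,0,0]},{"gripper":0,"slide":[0,-0.4,2.4],"angular":[0,0,0]}]'
python3 -m jog '[{"gripper":0,"slide":[0,-0.04,0],"angular":[0,0,0]},{"gripper":0,"slide":[0,-0.08,0],"angular":[0,0,0]},{"gripper":0,"slide":[0,-0.12,0],"angular":[0,0,0]},{"gripper":0,"slide":[0,-0.16,0],"angular":[0,0,0]},{"gripper":0,"slide":[0,-0.16,0],"angular":[0,0,0]}]'
```

```text
clock: 3.0
ee_pos: [0.518, -0.0993, 0.084]
tool_rot: [[1.0, 0.001, -0.002], [0.001, -1.0, 0.0], [-0.002, -0.0, -1.0]]
force: [0.3, -1.3, -0.4]
opening: 0.0005
grip_force: 0.4
clock: 3.5
ee_pos: [0.5189, -0.0909, 0.0857]
tool_rot: [[1.0, 0.001, 0.0], [0.001, -1.0, 0.0], [0.0, -0.0, -1.0]]
force: [0.2, -1.2, -0.1]
opening: 0.0002
grip_force: 0.7
```

```bash
python3 -m jog '[{"gripper":0,"slide":[0,-0.04,0],"angular":[0,0,0]},{"gripper":0,"slide":[0,-0.08,0],"angular":[0,0,0]},{"gripper":0,"slide":[0,-0.08,0],"angular":[0,0,0]}]'
python3 - <<'E'
from h import *
im=r.get_image('top');cv2.imwrite('pics/top1.png',im[:,:,::-1])
s=r.get_image('scene')[:,:,::-1];cv2.imwrite('pics/scene1.png',s)
a=cv2.resize(im[170:250,270:380,::-1],(385,280),interpolation=cv2.INTER_CUBIC);b=cv2.resize(s[160:260,240:380],(392,280),interpolation=cv2.INTER_CUBIC)
cv2.imwrite('pics/c2.png',np.hstack([a,b]))
E
```

```text
clock: 3.8
ee_pos: [0.5194, -0.0901, 0.0862]
tool_rot: [[1.0, -0.001, 0.002], [-0.001, -1.0, -0.003], [0.002, 0.003, -1.0]]
force: [1.3, -18.0, 3.3]
opening: 0.0002
grip_force: 9.3
```

View pics/c2.png

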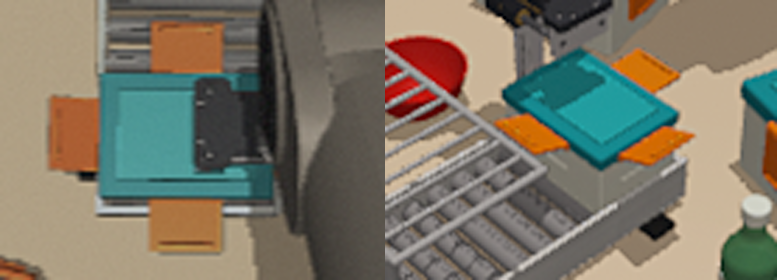

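The right clip is down (hidden under the lid in both views) and the box sits against the left guide. Next is the far clip.

```bash
python3 -m jog '[{"gripper":0,"slide":[0,0.2,0],"angular":[0,0,0]},{"gripper":0,"slide":[0,0.6,0],"angular":[0,0,0]},{"gripper":0,"slide":[0,0.7,-0.5],"angular":[0,0,0]},{"gripper":0,"slide":[0,0.7,-1.2],"angular":[0,0,0]},{"gripper":0,"slide":[0,0.7,-1.9],"angular":[0,0,0]},{"gripper":0,"slide":[0.2,0.4,-2.4],"angular":[0,0,0]},{"gripper":0,"slide":[0.6,-0.2,-2.5],"angular":[0,0,0]},{"gripper":0,"slide":[1.0,-0.8,-2.5],"angular":[0,0,0]},{"gripper":0,"slide":[1.3,-1.4,-2.5],"angular":[0,0,0]},{"gripper":0,"slide":[1.46,-1.7,-2.5],"angular":[0,0,0]},{"gripper":0,"slide":[1.46,-1.75,-2.5],"angular":[0,0,0]},{"gripper":0,"slide":[1.46,-1.75,-2.5],"angular":[0,0,0]}]'
python3 - <<'E'
from h import *
im=cv2.imread('pics/top1.png')
E
```

```text
clock: 5.1
ee_pos: [0.5913, -0.0001, 0.2103]
tool_rot: [[1.0, 0.001, -0.001], [0.001, -1.0, -0.0], [-0.001, 0.0, -1.0]]
force: [-0.4, 0.4, -0.4]
opening: 0.0003
grip_force: 0.0
```

```bash
python3 -m jog '[{"gripper":0,"slide":[0,0,0.4],"angular":[0,0,0]},{"gripper":0,"slide":[0,0,0.8],"angular":[0,0,0]},{"gripper":0,"slide":[0,0,1.1],"angular":[0,0,0]},{"gripper":0,"slide":[0,0,1.3],"angular":[0,0,0]},{"gripper":0,"slide":[0,0,1.5],"angular":[0,0,0]},{"gripper":0,"slide":[0,0,1.7],"angular":[0,0,0]},{"gripper":0,"slide":[0,0,1.9],"angular":[0,0,0]},{"gripper":0,"slide":[0,0,2.1],"angular":[0,0,0]},{"gripper":0,"slide":[0,0,2.3],"angular":[0,0,0]},{"gripper":0,"slide":[0,0,2.5],"angular":[0,0,0]},{"gripper":0,"slide":[0,0,2.5],"angular":[0,0,0]}]'
python3 -m jog '[{"gripper":0,"slide":[-0.04,0,0],"angular":[0,0,0]},{"gripper":0,"slide":[-0.08,0,0],"angular":[0,0,0]},{"gripper":0,"slide":[-0.12,0,0],"angular":[0,0,0]},{"gripper":0,"slide":[-0.16,0,0],"angular":[0,0,0]},{"gripper":0,"slide":[-0.16,0,0],"angular":[0,0,0]}]'
python3 -m jog '[{"gripper":0,"slide":[-0.04,0,0],"angular":[0,0,0]},{"gripper":0,"slide":[-0.08,0,0],"angular":[0,0,0]},{"gripper":0,"slide":[-0.08,0,0],"angular":[0,0,0]}]'
```

```text
clock: 6.2
ee_pos: [0.5909, 0.0003, 0.084]
tool_rot: [[1.0, 0.001, -0.002], [0.001, -1.0, 0.0], [-0.002, -0.0, -1.0]]
force: [1.5, 0.0, 0.3]
opening: 0.0004
grip_force: 0.5
clock: 6.7
ee_pos: [0.5845, 0.0003, 0.0862]
tool_rot: [[1.0, 0.001, 0.002], [0.001, -1.0, 0.0], [0.002, -0.0, -1.0]]
force: [6.1, -0.0, -1.8]
opening: 0.0005
grip_force: 2.7
clock: 7.0
ee_pos: [0.5836, 0.0003, 0.0877]
tool_rot: [[1.0, 0.001, 0.008], [0.001, -1.0, 0.001], [0.008, -0.001, -1.0]]
force: [17.2, -1.3, 2.4]
opening: 0.0004
grip_force: 8.3
```

```bash
python3 -m jog '[{"gripper":0,"slide":[0.2,0,0],"angular":[0,0,0]},{"gripper":0,"slide":[0.6,0,0],"angular":[0,0,0]},{"gripper":0,"slide":[0.7,0,-0.5],"angular":[0,0,0]},{"gripper":0,"slide":[0.7,0,-1.2],"angular":[0,0,0]},{"gripper":0,"slide":[0.6,0,-1.9],"angular":[0,0,0]},{"gripper":0,"slide":[0.3,-0.3,-2.5],"angular":[0,0,0]},{"gripper":0,"slide":[-0.3,-0.8,-2.5],"angular":[0,0,0]},{"gripper":0,"slide":[-0.9,-1.4,-2.5],"angular":[0,0,0]},{"gripper":0,"slide":[-1.2,-1.8,-2.5],"angular":[0,0,0]},{"gripper":0,"slide":[-1.2,-1.92,-2.5],"angular":[0,0,0]},{"gripper":0,"slide":[-1.2,-1.92,-2.5],"angular":[0,0,0]},{"gripper":0,"slide":[-1.2,-1.92,-2.5],"angular":[0,0,0]}]'
python3 - <<'E'
from h import *
im=r.get_image('top')[:,:,::-1]
cv2.imwrite('pics/c3.png',cv2.resize(im[140:260,220:400],(720,480),interpolation=cv2.INTER_CUBIC))
E
```

```text
clock: 8.2
ee_pos: [0.5201, 0.0953, 0.2104]
tool_rot: [[1.0, 0.0, -0.0], [0.0, -1.0, -0.0], [-0.0, 0.0, -1.0]]
force: [0.3, -0.5, -1.0]
opening: 0.0002
grip_force: 0.0
```

View pics/c3.png

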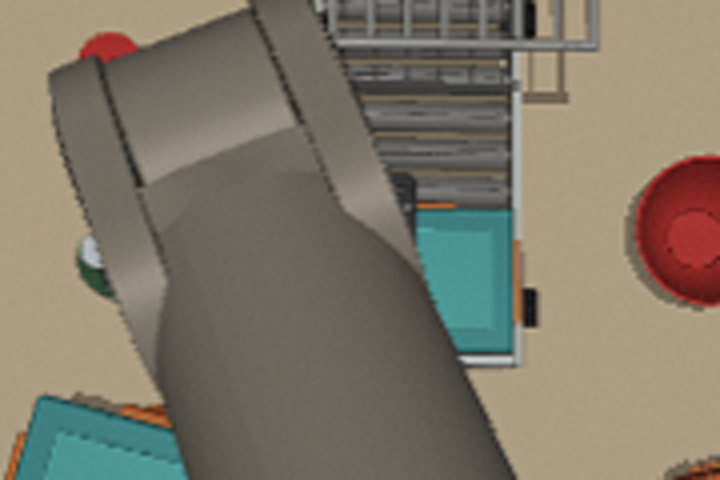

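Right and far clips are down: only orange slivers show, at crop (517,280) and (435,206). Now the left clip.

```bash
python3 -m jog '[{"gripper":0,"slide":[0,0,0.4],"angular":[0,0,0]},{"gripper":0,"slide":[0,0,0.8],"angular":[0,0,0]},{"gripper":0,"slide":[0,0,1.1],"angular":[0,0,0]},{"gripper":0,"slide":[0,0,1.3],"angular":[0,0,0]},{"gripper":0,"slide":[0,0,1.5],"angular":[0,0,0]},{"gripper":0,"slide":[0,0,1.7],"angular":[0,0,0]},{"gripper":0,"slide":[0,0,1.9],"angular":[0,0,0]},{"gripper":0,"slide":[0,0,2.1],"angular":[0,0,0]},{"gripper":0,"slide":[0,0,2.3],"angular":[0,0,0]},{"gripper":0,"slide":[0,0,2.5],"angular":[0,0,0]},{"gripper":0,"slide":[0,0,2.5],"angular":[0,0,0]}]'
python3 -m jog '[{"gripper":0,"slide":[0,0.04,0],"angular":[0,0,0]},{"gripper":0,"slide":[0,0.08,0],"angular":[0,0,0]},{"gripper":0,"slide":[0,0.12,0],"angular":[0,0,0]},{"gripper":0,"slide":[0,0.16,0],"angular":[0,0,0]},{"gripper":0,"slide":[0,0.16,0],"angular":[0,0,0]}]'
python3 -m jog '[{"gripper":0,"slide":[0,0.04,0],"angular":[0,0,0]},{"gripper":0,"slide":[0,0.08,0],"angular":[0,0,0]},{"gripper":0,"slide":[0,0.08,0],"angular":[0,0,0]}]'
```

```text
clock: 9.35
ee_pos: [0.5188, 0.0961, 0.084]
tool_rot: [[1.0, 0.001, -0.002], [0.001, -1.0, -0.0], [-0.002, 0.0, -1.0]]
force: [-0.3, 0.7, 0.9]
opening: 0.0006
grip_force: 0.1
clock: 9.85
ee_pos: [0.5197, 0.0878, 0.0857]
tool_rot: [[1.0, 0.001, 0.0], [0.001, -1.0, -0.0], [0.0, 0.0, -1.0]]
force: [-0.1, 2.0, -1.0]
opening: 0.0005
grip_force: 0.8
clock: 10.15
ee_pos: [0.5198, 0.084, 0.0856]
tool_rot: [[1.0, 0.001, 0.0], [0.001, -1.0, 0.0], [0.0, -0.0, -1.0]]
force: [0.6, 4.1, 0.6]
opening: 0.0004
grip_force: 1.5
```

```bash
python3 -m jog '[{"gripper":0,"slide":[0,0.04,0],"angular":[0,0,0]},{"gripper":0,"slide":[0,0.08,0],"angular":[0,0,0]},{"gripper":0,"slide":[0,0.08,0],"angular":[0,0,0]}]'
```

```text
clock: 10.45
ee_pos: [0.5198, 0.0803, 0.0857]
tool_rot: [[1.0, 0.001, 0.0], [0.001, -1.0, 0.0], [0.0, -0.0, -1.0]]
force: [0.6, 3.8, 1.9]
opening: 0.0007
grip_force: 2.3
```

```bash
python3 -m jog '[{"gripper":0,"slide":[0,-0.2,0],"angular":[0,0,0]},{"gripper":0,"slide":[0,-0.6,0],"angular":[0,0,0]},{"gripper":0,"slide":[0,-0.7,-0.5],"angular":[0,0,0]},{"gripper":0,"slide":[0,-0.7,-1.2],"angular":[0,0,0]},{"gripper":0,"slide":[0,-0.6,-1.9],"angular":[0,0,0]},{"gripper":0,"slide":[-0.3,-0.3,-2.5],"angular":[0,0,0]},{"gripper":0,"slide":[-0.7,0.3,-2.5],"angular":[0,0,0]},{"gripper":0,"slide":[-1.1,1.0,-2.5],"angular":[0,0,0]},{"gripper":0,"slide":[-1.4,1.6,-2.5],"angular":[0,0,0]},{"gripper":0,"slide":[-1.46,1.75,-2.5],"angular":[0,0,0]},{"gripper":0,"slide":[-1.46,1.75,-2.5],"angular":[0,0,0]},{"gripper":0,"slide":[-1.46,1.75,-2.5],"angular":[0,0,0]}]'
python3 -m jog '[{"gripper":0,"slide":[0,0,0.4],"angular":[0,0,0]},{"gripper":0,"slide":[0,0,0.8],"angular":[0,0,0]},{"gripper":0,"slide":[0,0,1.1],"angular":[0,0,0]},{"gripper":0,"slide":[0,0,1.3],"angular":[0,0,0]},{"gripper":0,"slide":[0,0,1.5],"angular":[0,0,0]},{"gripper":0,"slide":[0,0,1.7],"angular":[0,0,0]},{"gripper":0,"slide":[0,0,1.9],"angular":[0,0,0]},{"gripper":0,"slide":[0,0,2.1],"angular":[0,0,0]},{"gripper":0,"slide":[0,0,2.3],"angular":[0,0,0]},{"gripper":0,"slide":[0,0,2.5],"angular":[0,0,0]},{"gripper":0,"slide":[0,0,2.5],"angular":[0,0,0]}]'
```

```text
clock: 11.65
ee_pos: [0.4472, -0.0064, 0.2106]
tool_rot: [[1.0, 0.002, 0.0], [0.002, -1.0, 0.0], [0.0, -0.0, -1.0]]
force: [-0.1, 0.1, -0.9]
opening: 0.0004
grip_force: 0.0
clock: 12.75
ee_pos: [0.4461, -0.0073, 0.0843]
tool_rot: [[1.0, 0.001, -0.002], [0.001, -1.0, 0.0], [-0.002, -0.0, -1.0]]
force: [-0.5, 0.7, 0.4]
opening: 0.0005
grip_force: 0.0
```

Push the near clip in until the box starts to move.

```bash
python3 -m jog '[{"gripper":0,"slide":[0.04,0,0],"angular":[0,0,0]},{"gripper":0,"slide":[0.08,0,0],"angular":[0,0,0]},{"gripper":0,"slide":[0.12,0,0],"angular":[0,0,0]},{"gripper":0,"slide":[0.16,0,0],"angular":[0,0,0]},{"gripper":0,"slide":[0.2,0,0],"angular":[0,0,0]},{"gripper":0,"slide":[0.24,0,0],"angular":[0,0,0]},{"gripper":0,"slide":[0.28,0,0],"angular":[0,0,0]},{"gripper":0,"slide":[0.32,0,0],"angular":[0,0,0]},{"gripper":0,"slide":[0.36,0,0],"angular":[0,0,0]},{"gripper":0,"slide":[0.36,0,0],"angular":[0,0,0]},{"gripper":0,"slide":[0.36,0,0],"angular":[0,0,0]}]'
python3 -m jog '[{"gripper":0,"slide":[-0.2,0,0],"angular":[0,0,0]},{"gripper":0,"slide":[-0.4,0,-0.4],"angular":[0,0,0]},{"gripper":0,"slide":[-0.4,0,-0.4],"angular":[0,0,0]}]'
python3 - <<'E'
from h import *
im=r.get_image('top')[:,:,::-1];s=r.get_image('scene')[:,:,::-1];w=r.get_image('wrist')[:,:,::-1]
a=cv2.resize(im[130:250,270:390],(400,400),interpolation=cv2.INTER_CUBIC);b=cv2.resize(s[150:270,240:360],(400,400),interpolation=cv2.INTER_CUBIC)
cv2.imwrite('pics/c4.png',np.hstack([a,b]))
E
```

```text
clock: 13.85
ee_pos: [0.4652, -0.0073, 0.0856]
tool_rot: [[1.0, 0.001, 0.001], [0.001, -1.0, 0.0], [0.001, -0.0, -1.0]]
force: [-0.2, -0.9, 0.8]
opening: 0.0003
grip_force: 0.0
clock: 14.15
ee_pos: [0.4442, -0.0074, 0.1069]
tool_rot: [[1.0, 0.001, 0.002], [0.001, -1.0, -0.0], [0.002, 0.0, -1.0]]
force: [-0.1, -0.4, 0.8]
opening: 0.0004
grip_force: 0.0
```

View pics/c4.png

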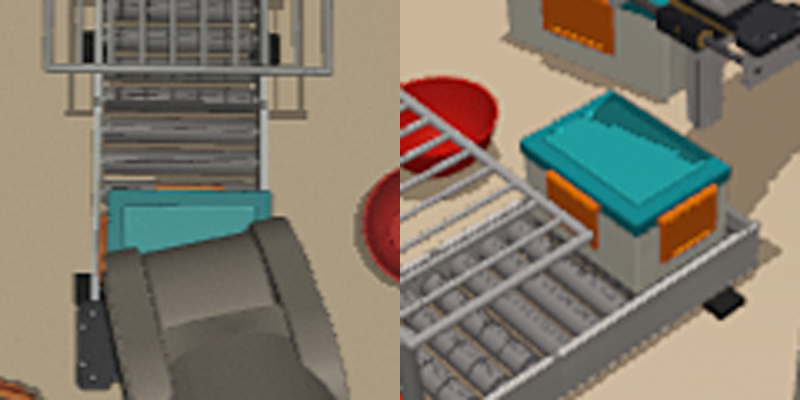

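```bash
python3 -m jog '[{"gripper":0,"slide":[0,0,0.4],"angular":[0,0,0]},{"gripper":0,"slide":[0.3,0,0.4],"angular":[0,0,0]},{"gripper":0,"slide":[0.4,0,0.4],"angular":[0,0,0]},{"gripper":0,"slide":[0.5,0,0.4],"angular":[0,0,0]},{"gripper":0,"slide":[0.6,0,0.4],"angular":[0,0,0]},{"gripper":0,"slide":[0.7,0,0.4],"angular":[0,0,0]},{"gripper":0,"slide":[0.8,0,0.4],"angular":[0,0,0]},{"gripper":0,"slide":[0.9,0,0.4],"angular":[0,0,0]},{"gripper":0,"slide":[1.0,0,0.4],"angular":[0,0,0]},{"gripper":0,"slide":[1.1,0,0.4],"angular":[0,0,0]},{"gripper":0,"slide":[1.2,0,0.4],"angular":[0,0,0]},{"gripper":0,"slide":[1.3,0,0.4],"angular":[0,0,0]},{"gripper":0,"slide":[1.4,0,0.4],"angular":[0,0,0]},{"gripper":0,"slide":[1.5,0,0.4],"angular":[0,0,0]},{"gripper":0,"slide":[1.6,0,0.4],"angular":[0,0,0]},{"gripper":0,"slide":[1.7,0,0.4],"angular":[0,0,0]},{"gripper":0,"slide":[1.8,0,0.4],"angular":[0,0,0]},{"gripper":0,"slide":[1.9,0,0.4],"angular":[0,0,0]}]'
python3 -m jog '[{"gripper":0,"slide":[0.1,0,0],"angular":[0,0,0]},{"gripper":0,"slide":[0.2,0,0],"angular":[0,0,0]},{"gripper":0,"slide":[0.3,0,0],"angular":[0,0,0]},{"gripper":0,"slide":[0.4,0,0],"angular":[0,0,0]},{"gripper":0,"slide":[0.5,0,0],"angular":[0,0,0]},{"gripper":0,"slide":[0.6,0,0],"angular":[0,0,0]}]'
python3 -m jog '[{"gripper":0,"slide":[0.1,0,0],"angular":[0,0,0]},{"gripper":0,"slide":[0.2,0,0],"angular":[0,0,0]},{"gripper":0,"slide":[0.3,0,0],"angular":[0,0,0]},{"gripper":0,"slide":[0.3,0,0],"angular":[0,0,0]}]'
```

```text
clock: 16.1
ee_pos: [0.5401, -0.0073, 0.0855]
tool_rot: [[1.0, 0.001, 0.0], [0.001, -1.0, 0.0], [0.0, -0.0, -1.0]]
force: [-2.5, -0.6, 0.4]
opening: 0.0008
grip_force: 1.4
clock: 16.7
ee_pos: [0.5701, -0.0073, 0.0855]
tool_rot: [[1.0, 0.001, 0.0], [0.001, -1.0, 0.0], [0.0, -0.0, -1.0]]
force: [-2.5, -0.9, 0.1]
opening: 0.0004
grip_force: 1.5
clock: 17.1
ee_pos: [0.5858, -0.0071, 0.0856]
tool_rot: [[1.0, 0.001, 0.001], [0.001, -1.0, 0.0], [0.001, -0.0, -1.0]]
force: [0.7, 0.2, 1.0]
opening: 0.0007
grip_force: 0.0
```

```bash
python3 -m jog '[{"gripper":0,"slide":[-0.3,0,0],"angular":[0,0,0]},{"gripper":0,"slide":[-0.6,0,-0.1],"angular":[0,1,0]},{"gripper":0,"slide":[-0.7,0,-0.1],"angular":[0,2.5,0]},{"gripper":0,"slide":[-0.7,0,-0.1],"angular":[0,4,0]},{"gripper":0,"slide":[-0.7,0,-0.1],"angular":[0,5.5,0]},{"gripper":0,"slide":[-0.7,0,-0.1],"angular":[0,7,0]},{"gripper":0,"slide":[-0.7,0,-0.1],"angular":[0,8.5,0]},{"gripper":0,"slide":[-0.7,0,-0.1],"angular":[0,9,0]},{"gripper":0,"slide":[-0.7,0,-0.1],"angular":[0,9,0]},{"gripper":0,"slide":[-0.7,0,-0.1],"angular":[0,9,0]}]'
python3 - <<'E'
from h import *
w=r.get_image('wrist')[:,:,::-1];cv2.imwrite('pics/w5.png',w)
s=r.sense();print(np.round(s['joint_pos'],1))
E
```

```text
clock: 18.1
ee_pos: [0.5532, -0.0267, 0.1297]
tool_rot: [[0.848, -0.007, 0.53], [0.017, -0.999, -0.04], [0.53, 0.043, -0.847]]
force: [0.6, -1.4, -0.8]
opening: 0.0005
grip_force: 0.0
[   3.9    6.7  -13.2  136.5   57.7    9.9 -153.2]
```

View pics/w5.png

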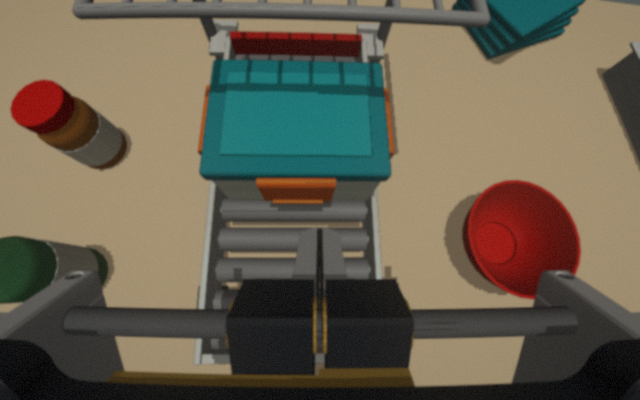

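The near clip is flat at (296,190). All four are down and the box is still short of the red stop at (296,43). The tilt ran into the j6 limit, so I back it out partly and collect joint data to find a reachable tilt.

```bash
cat > log.py <<'E'
from cell import r; import json,numpy as np
s=r.sense();json.dump([list(map(float,s['joint_pos'])),np.array(s['ee_pos']).tolist(),np.array(s['tool_rot']).tolist()],open('log.jsonl','a'));open('log.jsonl','a').write('\n')
print(np.round(s['joint_pos'],1))
E
python3 log.py
python3 -m jog '[{"gripper":0,"slide":[0,0,0],"angular":[0,-1,0]},{"gripper":0,"slide":[0,0,0],"angular":[0,-2,0]},{"gripper":0,"slide":[0,0,0],"angular":[0,-3,0]},{"gripper":0,"slide":[0,0,0],"angular":[0,-4,0]},{"gripper":0,"slide":[0,0,0],"angular":[0,-4,0]},{"gripper":0,"slide":[0,0,0],"angular":[0,-4,0]},{"gripper":0,"slide":[0,0,0],"angular":[0,-4,0]}]'
python3 log.py
python3 -m jog '[{"gripper":0,"slide":[0,0,0],"angular":[0,-1,0]},{"gripper":0,"slide":[0,0,0],"angular":[0,-2,0]},{"gripper":0,"slide":[0,0,0],"angular":[0,-2,0]},{"gripper":0,"slide":[0,0,0],"angular":[0,-2,0]}]'
python3 log.py
```

```text
[   3.9    6.7  -13.2  136.5   57.7    9.9 -153.2]
clock: 18.85
ee_pos: [0.5526, -0.0219, 0.1285]
tool_rot: [[0.978, 0.002, 0.209], [0.011, -0.999, -0.043], [0.208, 0.044, -0.977]]
force: [-0.0, -0.3, -0.5]
opening: 0.0002
grip_force: 0.0
[  14.9   13.6  -24.6  120.5   16.6   36.7 -110.6]
clock: 19.25
ee_pos: [0.5529, -0.0218, 0.1285]
tool_rot: [[0.999, 0.002, 0.036], [0.004, -0.999, -0.044], [0.036, 0.044, -0.998]]
force: [-0.7, -0.6, -0.7]
opening: 0.0001
grip_force: 0.0
[  14.6   18.7  -24.8  112.5   13.8   49.6 -107.7]
```

```bash
cat > fk.py <<'E'
import numpy as np,json,itertools
from scipy.optimize import least_squares
from scipy.spatial.transform import Rotation as R
D=[json.loads(l) for l in open('log.jsonl') if l.strip()]
D.append([[66.377,24.414,4.234,92.017,-1.954,63.644,-3.845],[0.175,-0.652,0.205],[[0.966,0.26,0],[0.26,-0.966,0.001],[0,-0.001,-1]]])
def fk(p,j,s):
    o1,h,L1,a,L2,b,a6,L3,o7=p;j=np.array(j)*s
    rz=lambda t:R.from_euler('z',t,degrees=True);ry=lambda t:R.from_euler('y',t,degrees=True)
    A=rz(j[0]+o1);P=np.array([0,0,h])
    A=A*ry(j[1])*rz(j[2]);P=P+A.apply([a,0,L1])
    A=A*ry(j[3]);P=P+A.apply([b,0,L2])
    A=A*rz(j[4])*ry(j[5]);P=P+A.apply([a6,0,L3])
    A=A*rz(j[6]+o7);return P,A.as_matrix()
def fit():
    best=None
    for s1,s3,s5,s7 in itertools.product([1,-1],repeat=4):
        s=np.array([s1,1,s3,1,s5,1,s7])
        for o1,o7 in itertools.product([0,90,180,-90],repeat=2):
            f=lambda p:np.concatenate([np.r_[(fk(p,d[0],s)[0]-d[1])*5,(fk(p,d[0],s)[1]-np.array(d[2])).ravel()] for d in D]+[.02*np.array([p[3],p[5],p[6]])])
            q=least_squares(f,[o1,.35,.4,0,.4,0,0,.25,o7],x_scale=[30,.1,.1,.1,.1,.1,.1,.1,30])
            if best is None or q.cost<best[0]: best=(q.cost,q.x,s)
    return best
if __name__=='__main__':
    c,p,s=fit();print(c,np.round(p,3),s)
    for d in D: print(np.round(fk(p,d[0],s)[0]-d[1],4))
    lo=np.array([-163.25,-28.42,-70.27,12.13,-58.53,9.26,-156.51]);hi=np.array([163.25,122.38,78.77,141.07,238.53,117.41,156.51])
    for x,z,t,half in itertools.product([.56,.665],[.09,.105],[25,30,35,45],[1,-1]):
        u=np.radians(t);zt=np.array([np.sin(u),0,-np.cos(u)]);xt=np.array([np.cos(u),0,np.sin(u)])*half;T=np.c_[xt,np.cross(zt,xt),zt]
        b=None
        for g in [D[2][0],D[3][0],[0,20,0,110,0,30,0],[0,20,0,110,180,30,0],[30,20,-40,110,40,30,-100],[-30,20,40,110,-40,30,-100],[0,20,0,110,0,30,100]]:
            q=least_squares(lambda j:np.r_[(fk(p,j,s)[0]-[x,-.008,z])*10,(fk(p,j,s)[1]-T).ravel(),1e-4*(j-D[2][0])/50],np.clip(g,lo+2,hi-2),bounds=(lo+1,hi-1))
            if b is None or q.cost<b.cost:b=q
        print(x,z,t,half,round(b.cost,6),np.round(b.x,1))
E
python3 fk.py
```

```text
0.0032831765701661084 [-5.3830e+00  2.6300e-01  6.1400e-01 -2.3000e-02  5.0500e-01  3.0000e-03
  7.0000e-03  4.0100e-01  8.4853e+01] [-1  1 -1  1 -1  1 -1]
[ 0.0005  0.0003 -0.0006]
[-0.0003  0.0008 -0.0004]
[-0.0008 -0.      0.002 ]
[ 0.0031  0.0002 -0.001 ]
0.56 0.09 25 1 0.0 [  10.4   12.5  -17.1  132.3   19.5   11.2 -113.6]
0.56 0.09 25 -1 0.0 [ 47.6  22.9 -65.1 132.8  67.1  25.1  19.6]
0.56 0.09 30 1 0.000944 [  27.7   14.   -37.6  135.3   61.7   10.3 -155.5]
0.56 0.09 30 -1 0.0 [ 29.5  14.4 -40.1 137.   81.8  10.3   4.1]
0.56 0.09 35 1 0.00071 [ 37.9  16.9 -50.7 140.1 110.9  15.2 155.5]
0.56 0.09 35 -1 0.000581 [ 50.5  24.7 -69.3 140.1 103.   26.  -15.5]
0.56 0.09 45 1 0.036387 [ 42.7  19.3 -57.2 140.1 111.3  18.9 155.5]
0.56 0.09 45 -1 0.035682 [ 50.5  25.  -69.3 140.1 105.7  26.4 -17.8]
0.56 0.105 25 1 0.0 [  13.8   11.1  -20.8  131.5   17.6   13.6 -111.7]
0.56 0.105 25 -1 0.0 [ 51.1  22.3 -69.3 131.9  62.8  26.7  23.7]
0.56 0.105 30 1 3.7e-05 [  31.1   12.4  -41.2  135.7   61.4   10.3 -155.5]
0.56 0.105 30 -1 0.0 [ 40.1  14.6 -52.4 136.1  72.4  13.6  13.6]
0.56 0.105 35 1 0.
[... 629 characters left out ...]
32.7 130.2 110.4  12.5 -22.6]
0.665 0.09 45 1 0.0 [ -3.8  21.6  -0.5 138.1 181.7  24.7  84.2]
0.665 0.09 45 -1 0.0 [ 35.3  30.2 -51.4 137.9 139.8  33.1 -47.3]
0.665 0.105 25 1 0.0 [   9.6   19.1  -17.7  120.4   20.4   17.2 -113.8]
0.665 0.105 25 -1 0.0 [ 40.9  30.3 -61.6 120.8  63.8  32.2  26.6]
0.665 0.105 30 1 0.0 [  12.3   18.5  -20.9  124.7   41.3   10.3 -134.7]
0.665 0.105 30 -1 0.0 [ 35.1  24.7 -51.1 125.   71.8  21.4  17.4]
0.665 0.105 35 1 0.00026 [ 18.5  19.3 -28.7 130.4 111.5  10.3 155.5]
0.665 0.105 35 -1 0.0 [ 20.   19.5 -30.6 129.5 100.7  10.3 -13.4]
0.665 0.105 45 1 0.0 [ -3.1  19.5  -1.2 137.6 181.3  22.1  84.7]
0.665 0.105 45 -1 0.0 [ 36.4  27.9 -52.3 137.4 137.8  30.6 -46. ]
```

```bash
cat > go.py <<'E'
import sys,numpy as np
from cell import r
from scipy.spatial.transform import Rotation as R
x,y,z,t=map(float,sys.argv[1:]);s=r.sense();A=np.array(s['tool_rot']);u=np.radians(t)
T=np.array([[np.cos(u),0,np.sin(u)],[0,-1,0],[np.sin(u),0,-np.cos(u)]])
print('slide',np.round(A.T@(np.array([x,y,z])-s['ee_pos'])/.05,2),'ang',np.round(R.from_matrix(A.T@T).as_rotvec(degrees=True)/5,2),'F',np.round(s['force'],1),'j',np.round(s['joint_pos'],1))
E
python3 go.py .555 -.008 .092 25
```

```text
slide [ 0.02 -0.31  0.72] ang [0.49 4.59 0.14] F [-0.7 -0.6 -0.7] j [  14.6   18.7  -24.8  112.5   13.8   49.6 -107.7]
```

```bash
python3 -m jog '[{"gripper":0,"slide":[0,-0.1,0.1],"angular":[0.2,0.3,0]},{"gripper":0,"slide":[0,-0.2,0.3],"angular":[0.4,1,0.1]},{"gripper":0,"slide":[0,-0.3,0.5],"angular":[0.5,2,0.1]},{"gripper":0,"slide":[0,-0.3,0.7],"angular":[0.5,3,0.1]},{"gripper":0,"slide":[0,-0.3,0.7],"angular":[0.5,4,0.1]},{"gripper":0,"slide":[0,-0.3,0.7],"angular":[0.5,4.6,0.1]},{"gripper":0,"slide":[0,-0.3,0.7],"angular":[0.5,4.6,0.1]},{"gripper":0,"slide":[0,-0.3,0.7],"angular":[0.5,4.6,0.1]}]'
python3 go.py .60 -.008 .092 28
```

```text
clock: 20.05
ee_pos: [0.554, -0.0079, 0.0939]
tool_rot: [[0.907, 0.005, 0.422], [0.004, -1.0, 0.003], [0.422, -0.001, -0.907]]
force: [-0.5, 0.5, 0.4]
opening: 0.0005
grip_force: 0.0
slide [0.82 0.01 0.42] ang [-0.03  0.61  0.04] F [-0.5  0.5  0.4] j [   6.5   12.   -15.8  132.5   31.1   12.9 -127. ]
```

```bash
python3 -m jog '[{"gripper":0,"slide":[0.09,0,0.04],"angular":[0,0,0]},{"gripper":0,"slide":[0.18,0,0.08],"angular":[0,0,0]},{"gripper":0,"slide":[0.27,0,0.13],"angular":[0,0,0]},{"gripper":0,"slide":[0.36,0,0.17],"angular":[0,0.1,0]},{"gripper":0,"slide":[0.45,0,0.21],"angular":[0,0.1,0]},{"gripper":0,"slide":[0.54,0,0.25],"angular":[0,0.2,0]},{"gripper":0,"slide":[0.63,0,0.29],"angular":[0,0.2,0]},{"gripper":0,"slide":[0.72,0,0.34],"angular":[0,0.3,0]},{"gripper":0,"slide":[0.81,0,0.38],"angular":[0,0.3,0]},{"gripper":0,"slide":[0.9,0,0.42],"angular":[0,0.4,0]},{"gripper":0,"slide":[0.99,0,0.46],"angular":[0,0.4,0]},{"gripper":0,"slide":[1.08,0,0.5],"angular":[0,0.5,0]},{"gripper":0,"slide":[1.17,0,0.55],"angular":[0,0.5,0]},{"gripper":0,"slide":[1.26,0,0.59],"angular":[0,0.6,0]},{"gripper":0,"slide":[1.35,0,0.63],"angular":[0,0.6,0]},{"gripper":0,"slide":[1.44,0,0.67],"angular":[0,0.6,0]},{"gripper":0,"slide":[1.53,0,0.71],"angular":[0,0.6,0]},{"gripper":0,"slide":[1.53,0,0.71],"angular":[0,0.6,0]}]'
python3 go.py .67 -.008 .093 29
python3 - <<'E'
from h import *
im=r.get_image('top')[:,:,::-1];s=r.get_image('scene')[:,:,::-1]
a=cv2.resize(im[85:225,260:400],(400,400),interpolation=cv2.INTER_CUBIC);b=cv2.resize(s[150:290,190:330],(400,400),interpolation=cv2.INTER_CUBIC)
cv2.imwrite('pics/c6.png',np.hstack([a,b]))
E
```

```text
clock: 21.85
ee_pos: [0.6397, -0.0081, 0.0938]
tool_rot: [[0.883, 0.003, 0.469], [0.002, -1.0, 0.003], [0.47, -0.001, -0.883]]
force: [-0.9, 0.0, 0.1]
opening: 0.0005
grip_force: 0.2
slide [ 0.53 -0.    0.3 ] ang [-0.03  0.2   0.02] F [-0.9  0.   0.1] j [   4.2   18.2  -12.6  124.9   37.2   11.6 -131.6]
```

View pics/c6.png

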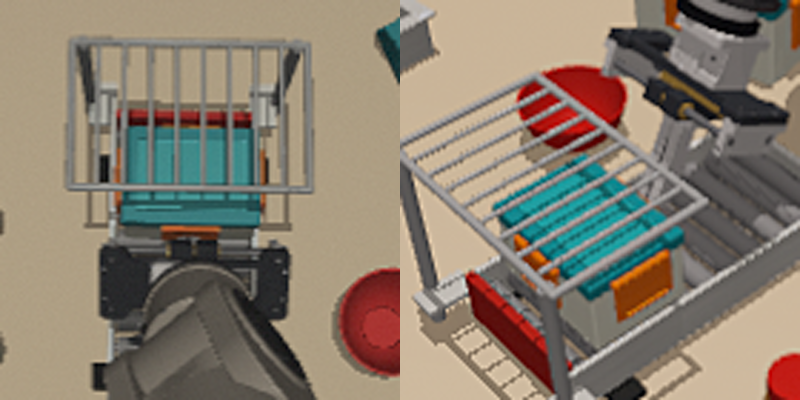

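The box is square, about 20 mm short of the red stop (crop row ~120), and the near clip is down at (190,232). I push the rest gently.

```bash
python3 -m jog '[{"gripper":0,"slide":[0.05,0,0.03],"angular":[0,0,0]},{"gripper":0,"slide":[0.1,0,0.05],"angular":[0,0.1,0]},{"gripper":0,"slide":[0.15,0,0.08],"angular":[0,0.1,0]},{"gripper":0,"slide":[0.2,0,0.11],"angular":[0,0.2,0]},{"gripper":0,"slide":[0.25,0,0.13],"angular":[0,0.2,0]},{"gripper":0,"slide":[0.3,0,0.16],"angular":[0,0.2,0]},{"gripper":0,"slide":[0.3,0,0.16],"angular":[0,0.2,0]}]'
python3 -m jog '[{"gripper":0,"slide":[0.05,0,0.03],"angular":[0,0,0]},{"gripper":0,"slide":[0.1,0,0.05],"angular":[0,0,0]},{"gripper":0,"slide":[0.1,0,0.05],"angular":[0,0,0]}]'
```

```text
clock: 22.65
ee_pos: [0.6564, -0.0081, 0.0937]
tool_rot: [[0.875, 0.003, 0.484], [0.002, -1.0, 0.002], [0.484, -0.001, -0.875]]
force: [-0.7, -0.4, 0.2]
opening: 0.0006
grip_force: 0.5
clock: 22.95
ee_pos: [0.6617, -0.0082, 0.0938]
tool_rot: [[0.875, 0.003, 0.484], [0.002, -1.0, 0.002], [0.484, -0.001, -0.875]]
force: [-1.0, 0.5, -1.3]
opening: 0.0001
grip_force: 0.6
```

```bash
python3 -m jog '[{"gripper":0,"slide":[0.05,0,0.03],"angular":[0,0,0]},{"gripper":0,"slide":[0.05,0,0.03],"angular":[0,0,0]}]'
python3 -m jog '[{"gripper":0,"slide":[0.05,0,0.03],"angular":[0,0,0]},{"gripper":0,"slide":[0.05,0,0.03],"angular":[0,0,0]}]'
```

```text
clock: 23.15
ee_pos: [0.6646, -0.0081, 0.0937]
tool_rot: [[0.875, 0.003, 0.484], [0.002, -1.0, 0.002], [0.484, -0.001, -0.875]]
force: [-2.3, 0.1, -1.2]
opening: 0.0002
grip_force: 1.1
clock: 23.35
ee_pos: [0.6676, -0.0081, 0.0936]
tool_rot: [[0.875, 0.003, 0.484], [0.002, -1.0, 0.002], [0.484, -0.001, -0.875]]
force: [-2.1, 0.2, -0.1]
opening: 0.0002
grip_force: 1.1
```

```bash
python3 -m jog '[{"gripper":0,"slide":[0.05,0,0.03],"angular":[0,0,0]},{"gripper":0,"slide":[0.05,0,0.03],"angular":[0,0,0]}]'
python3 -m jog '[{"gripper":0,"slide":[0.05,0,0.03],"angular":[0,0,0]},{"gripper":0,"slide":[0.05,0,0.03],"angular":[0,0,0]}]'
python3 - <<'E'
from h import *
im=r.get_image('top')[:,:,::-1];s=r.get_image('scene')[:,:,::-1]
a=cv2.resize(im[85:205,265:385],(400,400),interpolation=cv2.INTER_CUBIC);b=cv2.resize(s[170:290,190:310],(400,400),interpolation=cv2.INTER_CUBIC)
cv2.imwrite('pics/c7.png',np.hstack([a,b]))
E
```

```text
clock: 23.55
ee_pos: [0.6705, -0.0081, 0.0936]
tool_rot: [[0.875, 0.003, 0.485], [0.002, -1.0, 0.002], [0.485, -0.001, -0.875]]
force: [-2.3, -0.2, 1.3]
opening: 0.0006
grip_force: 1.0
clock: 23.75
ee_pos: [0.6723, -0.0083, 0.093]
tool_rot: [[0.876, 0.003, 0.483], [0.002, -1.0, 0.002], [0.483, -0.0, -0.876]]
force: [-12.6, -0.2, 7.5]
opening: 0.0002
grip_force: 6.2
```

View pics/c7.png

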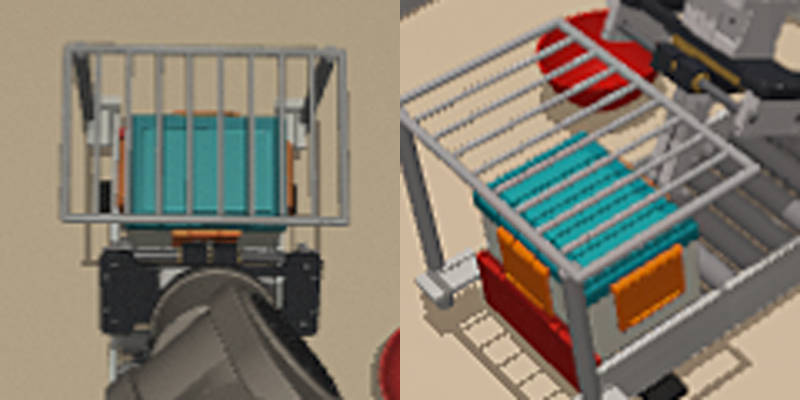

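The box meets the red stop (its end touches at right-crop (520,310)), the force rose to 12.6 N, and the gripper body is clear of the shelf. Now I retract.

```bash
python3 -m jog '[{"gripper":0,"slide":[-0.1,0,-0.05],"angular":[0,0,0]},{"gripper":0,"slide":[-0.4,0,-0.2],"angular":[0,0,0]},{"gripper":0,"slide":[-0.8,0,-0.5],"angular":[0,0,0]},{"gripper":0,"slide":[-1.2,0,-0.9],"angular":[0,0,0]},{"gripper":0,"slide":[-1.4,0,-1.5],"angular":[0,0,0]},{"gripper":0,"slide":[-1.4,0,-2],"angular":[0,-0.5,0]},{"gripper":0,"slide":[-1.4,0,-2.2],"angular":[0,-1,0]},{"gripper":0,"slide":[-1.4,0,-2.2],"angular":[0,-1,0]},{"gripper":0,"slide":[-1.4,0,-2.2],"angular":[0,-1,0]}]'
python3 - <<'E'
from h import *
im=r.get_image('top')[:,:,::-1];s=r.get_image('scene')[:,:,::-1];w=r.get_image('wrist')[:,:,::-1]
a=cv2.resize(im[85:205,265:385],(400,400),interpolation=cv2.INTER_CUBIC);b=cv2.resize(w[:250],(400,400*250//640));b=cv2.copyMakeBorder(b,0,400-b.shape[0],0,0,0)
b[156:]=cv2.resize(s[170:290,190:310],(400,400),interpolation=cv2.INTER_CUBIC)[60:304]
cv2.imwrite('pics/c8.png',np.hstack([a,b]))
E
```

```text
clock: 24.75
ee_pos: [0.5591, -0.0092, 0.1559]
tool_rot: [[0.913, 0.002, 0.408], [0.001, -1.0, 0.001], [0.408, -0.001, -0.913]]
force: [-1.1, -0.0, -0.2]
opening: 0.0003
grip_force: 0.0
```

View pics/c8.png

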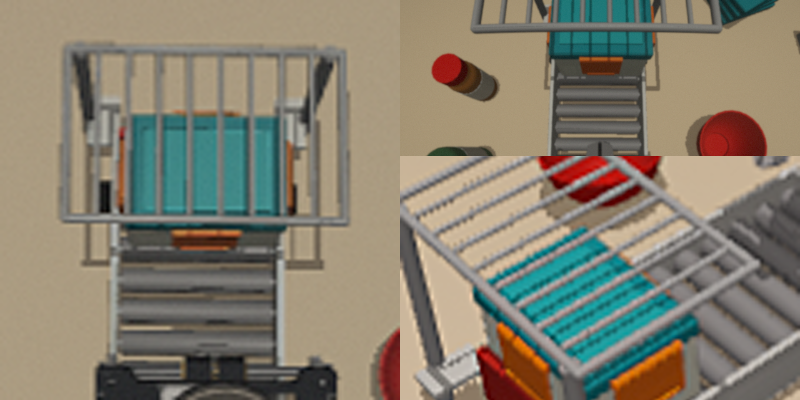

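The box is home and square, the clips are down, the jar and bowl are where they stood, and the gripper is clear of everything. I'm handing it in.

```bash
python3 -c "
from cell import r
print(r.close_job())"
```

```text
the job is handed in; nothing more can be done
None
```

I flipped all four clips down and pushed the box along the rollers until it met the red end stop; I handed the job in at about 25 s with the gripper clear, but no verdict came back.

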